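Weigh the peeled onions with ring weights

ROBOT

A 7-joint arm with a two-finger parallel gripper is mounted at the origin on the work surface. World frame = base frame: x ahead of the robot, y to its left, z up, the work surface at z = 0. Lengths are in mm, angles in rad, forces in N, time in s.
With the tool pointing down it reaches from about 400 to 875 mm from the base axis. Payload 4.4 kg.
Tool frame: the origin (TCP) lies at the very end of the fingers, on their centre line; the grasp point (between the pads) lies 19 mm behind it; z points along the fingers, y is the direction in which the jaws open and shut (so a half turn about z gives the same grasp; the last joint's range is limited). The gripper opens to 85 mm and grips with 20 to 120 N. Pads are 22 mm wide; open, the fingers measure 114 mm over their backs; the gripper's body (76 mm by 85 mm) begins 54 mm behind the grasp point. The pads swing forward as they close: fully open they stand 13 mm farther back than shut.
Start: joints at [-1.405, 0.628, 0.038, 1.517, -0.027, 0.996, -0.02], TCP at [149.299, 632.635, 231.313] pointing down, gripper open.
Joint ranges: [-3.06, 3.06], [-0.37, 2.12], [-1.25, 1.32], [0.18, 2.47], [-1.1, 4.24], [0.23, 1.98], [-2.94, 2.94]. Speed limits (rad/s): [2.57, 2.57, 3.14, 3.14, 3.14, 3.14, 3.14].

INTERFACE

Orientations are given as [roll, pitch, yaw] about the fixed x, y, z axes, in that order (R = Rz(yaw) Ry(pitch) Rx(roll)).
In Python, from cell import read_state, get_image, calibration, finish_job gives the robot as it stands. The module is installed in compiled form; this text tells all that it offers.
- The arm moves only by the tool apply_moves, never from a script. Its argument "increments" is a list of rows, each an object of numbers: "tx", "ty", "tz": the shift along the world's x, y, z in m; "rx", "ry", "rz": the turn, a rotation vector about the world's x, y, z in units of 5 degrees (1.0 is 5 degrees); "claw": the finger opening in m, from 0 to 0.0854. In form: [{"tx": .., "ty": .., "tz": .., "rx": .., "ry": .., "rz": .., "claw": ..}, ...]. A call has 1 to 12 rows; each row is the pose to reach, as a shift and turn from the pose commanded when the call began; what a row does not reach only later rows make up. A row lasts 1/10 s, in which the tool goes at most 50 mm and 8.59 degrees, less where a joint would pass 70% of its speed; a pose out of reach is approached as far as the arm can. A call with a gripper value outside its range is refused whole. The fingers move at their own pace and stop on an object; the grip force is fixed at half the most. Time passes only in rows, so rows that repeat a pose let the fingers close. It gives the time, the measured TCP pose, the force and the opening at its end, in the units of the state.
- read_state(): the state, without advancing time (a new reading comes with each control period).
- get_image(name): name is "side" or "top" or "wrist"; returns the picture (480x640x3 uint8, red, green, blue); there is no depth.
- calibration(name): a dict with "camera_matrix" (3x3 intrinsics, pixels), "origin" and "attitude" of the camera in the world. Camera axes: x right, y up, looking along -z (the intrinsics and any distortion apply to the point x, -y, -z); pixel columns grow to the right and rows downward; lengths in mm; the calibration is good to about 2 mm. A picture is of the moment at which its call begins: read the wrist's pose just before it. calibration takes no time and is no camera call; for the wrist camera it gives the pose at the moment of the call.
- finish_job(): hands the job in, once; it reports no verdict.
The state is a dict: "clock": time; "qpos": joint angles; "qd": joint speeds; "tau": joint torques, N m; "eef_pos": TCP position; "tool_rot": TCP orientation; "force": force on the tool from outside, world axes, zero at the start; "torque": the same for the moment, N m; "width": finger opening in mm.
Only numpy, scipy, OpenCV 4.12 (cv2) and the standard library are available. Lean on these libraries where they do the work, as an engineer would, in place of code of your own. Each camera call takes 0.05 s, during which the arm holds its last target. There are 200 camera calls.

TASK

Weigh the bowl of peeled onions on the balance: put the iron ring weights on its spindle one at a time, pushing each one fully down until it sits flat on the plate or the ring below and letting go of it, until the balance comes level, its pointer between the two marks. The spindle pinches the rings, so push firmly but never harder than 20 N; keep the spare weights away from the spindle, and leave the other things on the table where they are.

Things in the scene. Friction and masses are not known exactly. Their poses are not given: they have to be found in the camera images.
- spindle_axis (a point): point at table height straight below the balance's upright steel spindle; z up. The spindle stands on a steel plate (36 mm wide, 6 mm thick); core 17 mm wide, straight for 40 mm above the plate, then a 10 mm cone to a 7 mm tip. Sprung strips on its local +x and -x sides pinch a ring's hole: a ring stays wherever it is left on the spindle, unless pushed down, unevenly, with about 4 to 11 N
- stop_level (a point): point on the spindle axis, fixed, 83.5 mm above the table: the plate's nominal upper face where it meets its lower stop. With joint balance = 0 it is 16.5 mm higher. But the plate is set by hand on a screw and really stands up to 12 mm above or below this; that offset is not measured, so feel for the seat. The plate yields under a push (180 N per m) until it meets the stop, which is hard rubber, 6 N per mm
- dial (a point): centre of the round white dial of the balance, 145 mm above the table, 115 mm from the spindle axis; 90 mm across, 12 mm thick, facing local +x and -x, so its top is 190 mm high. Its black pointer stands upright when level; the two black marks stand for joint balance 0.0075 and 0.0145
- bowl_axis (a point): point at table height below the middle of the steel bowl of peeled onions, on the other side of the balance, 250 mm from the spindle axis; bowl 180 mm in diameter, the onions reach 120 to 150 mm above the table. Bowl and onions are one part of the balance; their weight, 185 to 310 g over the empty bowl, is what is weighed
- balance (a joint): how far the weights side has sunk, m: 0 = fully up (too little weight), 0.011 = level (weights equal to the onions), 0.0165 = on the lower stop; past it 6 N per mm, and more than 4 mm past it (a push of well over 20 N) is an overload. Near level 0.0055 m per 100 g. The black pointer on the dial shows the same: upright when level, and between its marks from 0.0075 to 0.0145. It swings for about 1 s after the balance is let go.
- weight0_mid (a point): one of four alike dark iron ring weights lying flat on the table: outer diameter 44 mm, hole 22 mm, 12 mm thick, nominally 100 g (each up to 7% off); the point is its centre, half-way up, z along the hole
- weight1_mid (a point): one of four alike dark iron ring weights lying flat on the table: outer diameter 44 mm, hole 22 mm, 12 mm thick, nominally 100 g (each up to 7% off); the point is its centre, half-way up, z along the hole
- weight2_mid (a point): one of four alike dark iron ring weights lying flat on the table: outer diameter 44 mm, hole 22 mm, 12 mm thick, nominally 100 g (each up to 7% off); the point is its centre, half-way up, z along the hole
- weight3_mid (a point): one of four alike dark iron ring weights lying flat on the table: outer diameter 44 mm, hole 22 mm, 12 mm thick, nominally 100 g (each up to 7% off); the point is its centre, half-way up, z along the hole
- jar_lid: bystander: small steel jar lid, solid disc 34 mm in diameter, 12 mm high, among the weights; origin at its underside
- onion_a: bystander: brown onion, 64 mm wide, 60 mm high; origin at its underside
- onion_b: bystander: brown onion, 70 mm wide, 65 mm high; origin at its underside
- steel_cup: bystander: steel cup, 72 mm wide, 75 mm high; origin at its underside
- ladle_spoon: bystander: wooden spoon lying in front of the balance, along its x; origin at its underside
- bottle: bystander: clear closed bottle, 60 mm wide, 190 mm high; origin at its underside
- veg_brush: bystander: vegetable brush lying along its x; origin at its underside
- balance_base: green counter balance, fixed: base 110 mm (x) by 360 mm (y), 42 mm high, with a collar 34 mm wide up to 48 mm round each stem; origin under the middle of the base at table height. The spindle (weights side) is 125 mm from it towards its -y, the onion bowl 125 mm towards +y
Mind the look-alikes: they are no part of the job. Leave any purple or yellow look-alike of the part that bears weight2_mid alone.

How it is judged (in metres and radians):
On the way, in this order (a step that is already met when the one before it is completed fails the run):
1. one ring weight alone sits fully down on the plate, let go, the other three away from the spindle (((distance between weight0_mid and post_c0 between 0.005 and 0.0112 m and horizontal distance between weight0_mid and post_c0 below 0.005 m) or (distance between weight1_mid and post_c0 between 0.005 and 0.0112 m and horizontal distance between weight1_mid and post_c0 below 0.005 m) or (distance between weight2_mid and post_c0 between 0.005 and 0.0112 m and horizontal distance between weight2_mid and post_c0 below 0.005 m) or (distance between weight3_mid and post_c0 between 0.005 and 0.0112 m and horizontal distance between weight3_mid and post_c0 below 0.005 m)) and (horizontal distance between weight0_mid and post_c0 above 0.05 m or (distance between weight0_mid and post_c0 between 0.005 and 0.0112 m and horizontal distance between weight0_mid and post_c0 below 0.005 m)) and (horizontal distance between weight1_mid and post_c0 above 0.05 m or (distance between weight1_mid and post_c0 between 0.005 and 0.0112 m and horizontal distance between weight1_mid and post_c0 below 0.005 m)) and (horizontal distance between weight2_mid and post_c0 above 0.05 m or (distance between weight2_mid and post_c0 between 0.005 and 0.0112 m and horizontal distance between weight2_mid and post_c0 below 0.005 m)) and (horizontal distance between weight3_mid and post_c0 above 0.05 m or (distance between weight3_mid and post_c0 between 0.005 and 0.0112 m and horizontal distance between weight3_mid and post_c0 below 0.005 m)) and contact force between the fingers and weight0 below 0.05 N and contact force between the fingers and weight1 below 0.05 N and contact force between the fingers and weight2 below 0.05 N and contact force between the fingers and weight3 below 0.05 N), for 0.2 s.
2. a second ring weight sits fully down on the first, let go, the other two away from the spindle (((distance between weight0_mid and post_c0 between 0.005 and 0.0112 m and horizontal distance between weight0_mid and post_c0 below 0.005 m) or (distance between weight1_mid and post_c0 between 0.005 and 0.0112 m and horizontal distance between weight1_mid and post_c0 below 0.005 m) or (distance between weight2_mid and post_c0 between 0.005 and 0.0112 m and horizontal distance between weight2_mid and post_c0 below 0.005 m) or (distance between weight3_mid and post_c0 between 0.005 and 0.0112 m and horizontal distance between weight3_mid and post_c0 below 0.005 m)) and ((distance between weight0_mid and post_c0 between 0.017 and 0.0232 m and horizontal distance between weight0_mid and post_c0 below 0.005 m) or (distance between weight1_mid and post_c0 between 0.017 and 0.0232 m and horizontal distance between weight1_mid and post_c0 below 0.005 m) or (distance between weight2_mid and post_c0 between 0.017 and 0.0232 m and horizontal distance between weight2_mid and post_c0 below 0.005 m) or (distance between weight3_mid and post_c0 between 0.017 and 0.0232 m and horizontal distance between weight3_mid and post_c0 below 0.005 m)) and (horizontal distance between weight0_mid and post_c0 above 0.05 m or (distance between weight0_mid and post_c0 between 0.005 and 0.0112 m and horizontal distance between weight0_mid and post_c0 below 0.005 m) or (distance between weight0_mid and post_c0 between 0.017 and 0.0232 m and horizontal distance between weight0_mid and post_c0 below 0.005 m)) and (horizontal distance between weight1_mid and post_c0 above 0.05 m or (distance between weight1_mid and post_c0 between 0.005 and 0.0112 m and horizontal distance between weight1_mid and post_c0 below 0.005 m) or (distance between weight1_mid and post_c0 between 0.017 and 0.0232 m and horizontal distance between weight1_mid and post_c0 below 0.005 m)) and (horizontal distance between weight2_mid and post_c0 above 0.05 m or (distance between weight2_mid and post_c0 between 0.005 and 0.0112 m and horizontal distance between weight2_mid and post_c0 below 0.005 m) or (distance between weight2_mid and post_c0 between 0.017 and 0.0232 m and horizontal distance between weight2_mid and post_c0 below 0.005 m)) and (horizontal distance between weight3_mid and post_c0 above 0.05 m or (distance between weight3_mid and post_c0 between 0.005 and 0.0112 m and horizontal distance between weight3_mid and post_c0 below 0.005 m) or (distance between weight3_mid and post_c0 between 0.017 and 0.0232 m and horizontal distance between weight3_mid and post_c0 below 0.005 m)) and contact force between the fingers and weight0 below 0.05 N and contact force between the fingers and weight1 below 0.05 N and contact force between the fingers and weight2 below 0.05 N and contact force between the fingers and weight3 below 0.05 N), for 0.2 s.
At the end, for the whole second after the job is handed in: Two or three rings stacked on the spindle, each fully down (within 2 mm) on the plate (post_c0: its centre, 3 mm below its upper face) or the ring below, the others over 50 mm away; balance at rest with its joint between 0.0075 and 0.0145 (pointer between the marks) (((distance between weight0_mid and post_c0 between 0.005 and 0.0112 m and horizontal distance between weight0_mid and post_c0 below 0.005 m) or (distance between weight1_mid and post_c0 between 0.005 and 0.0112 m and horizontal distance between weight1_mid and post_c0 below 0.005 m) or (distance between weight2_mid and post_c0 between 0.005 and 0.0112 m and horizontal distance between weight2_mid and post_c0 below 0.005 m) or (distance between weight3_mid and post_c0 between 0.005 and 0.0112 m and horizontal distance between weight3_mid and post_c0 below 0.005 m)) and ((distance between weight0_mid and post_c0 between 0.017 and 0.0232 m and horizontal distance between weight0_mid and post_c0 below 0.005 m) or (distance between weight1_mid and post_c0 between 0.017 and 0.0232 m and horizontal distance between weight1_mid and post_c0 below 0.005 m) or (distance between weight2_mid and post_c0 between 0.017 and 0.0232 m and horizontal distance between weight2_mid and post_c0 below 0.005 m) or (distance between weight3_mid and post_c0 between 0.017 and 0.0232 m and horizontal distance between weight3_mid and post_c0 below 0.005 m)) and (horizontal distance between weight0_mid and post_c0 above 0.05 m or (distance between weight0_mid and post_c0 between 0.005 and 0.0112 m and horizontal distance between weight0_mid and post_c0 below 0.005 m) or (distance between weight0_mid and post_c0 between 0.017 and 0.0232 m and horizontal distance between weight0_mid and post_c0 below 0.005 m) or (distance between weight0_mid and post_c0 between 0.029 and 0.0352 m and horizontal distance between weight0_mid and post_c0 below 0.005 m)) and (horizontal distance between weight1_mid and post_c0 above 0.05 m or (distance between weight1_mid and post_c0 between 0.005 and 0.0112 m and horizontal distance between weight1_mid and post_c0 below 0.005 m) or (distance between weight1_mid and post_c0 between 0.017 and 0.0232 m and horizontal distance between weight1_mid and post_c0 below 0.005 m) or (distance between weight1_mid and post_c0 between 0.029 and 0.0352 m and horizontal distance between weight1_mid and post_c0 below 0.005 m)) and (horizontal distance between weight2_mid and post_c0 above 0.05 m or (distance between weight2_mid and post_c0 between 0.005 and 0.0112 m and horizontal distance between weight2_mid and post_c0 below 0.005 m) or (distance between weight2_mid and post_c0 between 0.017 and 0.0232 m and horizontal distance between weight2_mid and post_c0 below 0.005 m) or (distance between weight2_mid and post_c0 between 0.029 and 0.0352 m and horizontal distance between weight2_mid and post_c0 below 0.005 m)) and (horizontal distance between weight3_mid and post_c0 above 0.05 m or (distance between weight3_mid and post_c0 between 0.005 and 0.0112 m and horizontal distance between weight3_mid and post_c0 below 0.005 m) or (distance between weight3_mid and post_c0 between 0.017 and 0.0232 m and horizontal distance between weight3_mid and post_c0 below 0.005 m) or (distance between weight3_mid and post_c0 between 0.029 and 0.0352 m and horizontal distance between weight3_mid and post_c0 below 0.005 m)) and value of joint balance between 0.0075 and 0.0145 m and velocity of joint balance between -0.005 and 0.005 m/s and linear speed of each of weight0, weight1, weight2, weight3 below 0.02 m/s); the robot touches nothing.
It fails at once if the weights side is pushed more than 4 mm past its lower stop (a push of well over 20 N) (value of joint balance above 0.0205 m).
It fails at once if one of the seven bystanders is pushed more than 30 mm from its place (distance of any of jar_lid, onion_a, onion_b, steel_cup, ladle_spoon, bottle, veg_brush from where it was at the start of the episode above 0.03 m).
It also fails if it takes over 72 s, if anything falls off the work surface, if the arm or the gripper's body presses on something with over 40 N, if the wrist force passes 120 N, or if a joint passes its speed limit or range.

## Working session

There is one attempt and no reset: what is moved stays moved. The work goes in short steps, Python scripts to look and compute and a tool call to move; the robot and the scene stay as the last step left them, time stands still between calls to the robot, and variables do not carry over. Pictures are saved under pics/ and viewed, about 8 in all and at most 12, crops included, and the job is handed in when it is done.

Besides the shell and the picture viewer there is one more tool, called after "Emit:" as name(argument=value, ...), one argument or row to a line, values as JSON. apply_moves: Moves the arm, as the interface text tells. Its arguments: {"type":"object","properties":{"increments":{"type":"array"}},"required":["increments"]}

```bash
mkdir -p pics
cat > h.py <<'E'
import numpy as np, cv2
from cell import *
def snap(n,f):
    c=calibration(n); im=get_image(n); cv2.imwrite('pics/'+f,im[:,:,::-1]); np.save('pics/'+f+'.npy',im); return im,c
def RT(c):
    a=np.array(c['attitude'],float)
    if a.shape==(3,): 
        from scipy.spatial.transform import Rotation as R
        a=R.from_euler('xyz',a).as_matrix()
    return a,np.array(c['origin'],float)
def ray(c,u,v):
    K=np.array(c['camera_matrix']);d=np.linalg.inv(K)@[u,v,1]
    R,o=RT(c); return o,R@np.array([d[0],-d[1],-d[2]])
def onplane(c,u,v,z):
    o,d=ray(c,u,v); return o+d*(z-o[2])/d[2]
def proj(c,p):
    R,o=RT(c); q=R.T@(np.array(p,float)-o); q=np.array(c['camera_matrix'])@[q[0],-q[1],-q[2]]; return q[:2]/q[2]
def twoview(c1,p1,c2,p2):
    o1,d1=ray(c1,*p1);o2,d2=ray(c2,*p2)
    A=np.c_[d1,-d2];s=np.linalg.lstsq(A,o2-o1,rcond=None)[0]
    a,b=o1+s[0]*d1,o2+s[1]*d2; return (a+b)/2,np.linalg.norm(a-b)
E
python3 - <<'E'
from h import *
for n in('top','side'):
    im,c=snap(n,n+'0.png'); print(n,c)
print(read_state())
E
```

```text
top {'camera_matrix': array([[577.83671729,   0.        , 305.29469411],
       [  0.        , 577.83671729, 246.54745991],
       [  0.        ,   0.        ,   1.        ]]), 'origin': array([ 281.56087102, -100.92470615, 1554.37066436]), 'attitude': array([ 0.17016262, -0.00482389, -1.57420377])}
side {'camera_matrix': array([[457.49333132,   0.        , 314.60751995],
       [  0.        , 457.49333132, 240.5694428 ],
       [  0.        ,   0.        ,   1.        ]]), 'origin': array([ 492.04846208, -811.27881766,  822.92737017]), 'attitude': array([ 0.77354611,  0.00423152, -0.04158748])}
{'clock': 0.1, 'qpos': array([-1.40480934,  0.62926336,  0.03844036,  1.5182501 , -0.0270395 ,
        0.99630453, -0.01999614]), 'qd': array([-0.00121844, -0.00134685,  0.00083695, -0.00273232,  0.00017341,
       -0.00139935, -0.00141935]), 'tau': array([ 2.85176226e-03, -5.64529538e+01,  1.23001747e+00, -1.93971777e+01,
        1.10959739e-02,  5.36154024e-03, -2.60917581e-07]), 'eef_pos': array([149.14508339, 632.08916236, 230.48037515]), 'tool_rot': array([-3.13988448e+00, -1.83127310e-05,  2.90979198e+00]), 'force': array([1.28211686, 0.13183303, 0.44105477]), 'torque': array([-0.00550458,  0.02711938,  0.02067818]), 'width': 85.38674232350994}
```

View pics/top0.png

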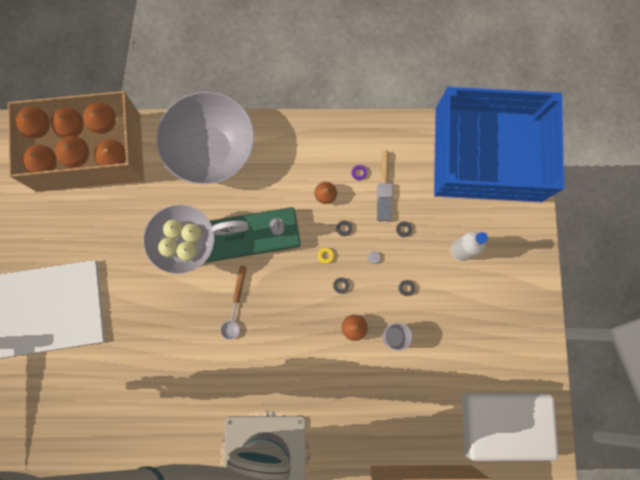

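View pics/side0.png

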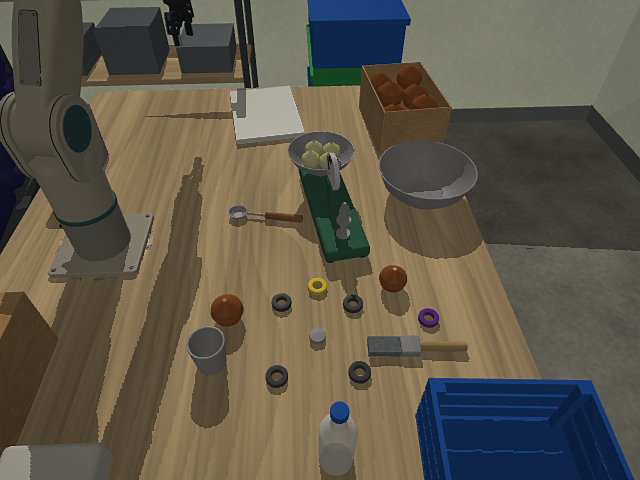

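The top view shows dark rings near (344,228), (404,229), (342,285) and (407,288), the spindle near (277,226), the dial near (230,227), the bowl near (180,240), and yellow and purple look-alikes. The side view shows the rings near (353,303), (359,372), (282,302) and (277,376), and the spindle near (343,225).

Run:
```python
from h import *
T=np.load('pics/top0.png.npy');S=np.load('pics/side0.png.npy')
ct,cs=calibration('top'),calibration('side')
def cen(im,u,v,r=13):
    w=im[v-r:v+r+1,u-r:u+r+1].astype(int).max(2); m=(w<85).astype(np.uint8)
    n,l,st,ce=cv2.connectedComponentsWithStats(m); k=1+np.argmax(st[1:,4])
    cs_,_=cv2.findContours((l==k).astype(np.uint8),cv2.RETR_EXTERNAL,cv2.CHAIN_APPROX_NONE)
    (x,y),_,_=cv2.minAreaRect(cs_[0]); return (x+u-r,y+v-r),st[k,4]
for a,b in [((344,228),(353,303)),((404,229),(359,372)),((342,285),(282,302)),((407,288),(277,376))]:
    pa,na=cen(T,*a);pb,nb=cen(S,*b); print(np.round(onplane(ct,*pa,7),1),np.round(onplane(cs,*pb,7),1),na,nb)
for n,uv in dict(lid=(375,258),bowl=(180,240),bottle=(465,246),cup=(397,338)).items(): print(n,onplane(ct,*uv,10 if n=='lid' else 100).round())
a=T[195:275,190:310,::-1];b=S[130:270,280:380,::-1]
a=cv2.resize(a,None,fx=5,fy=5,interpolation=cv2.INTER_CUBIC);b=cv2.resize(b,None,fx=4,fy=4,interpolation=cv2.INTER_CUBIC)
o=np.zeros((560,800,3),np.uint8);o[:400,:400]=a[:,200:];o[:,400:]=b;cv2.imwrite('pics/crop1.png',o)
```

```text
[ 599.3 -216.     7. ] [ 596.6 -211.3    7. ] 53 287
[ 595.4 -379.3    7. ] [ 593.2 -376.1    7. ] 56 355
[ 455.2 -206.8    7. ] [ 441.  -202.2    7. ] 13 268
[ 445.2 -380.3    7. ] [ 432.9 -377.5    7. ] 20 351
lid [ 515. -298.   10.]
bowl [549. 211. 100.]
bottle [ 532. -517.  100.]
cup [ 300. -336.  100.]
```

View pics/crop1.png

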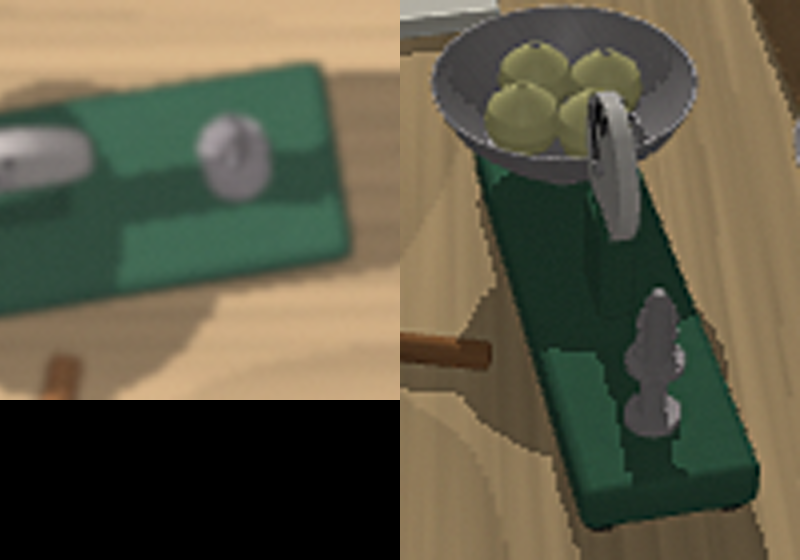

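The crop shows the spindle tip at about side (344.5,203) and top (277,225). The base is turned by about +0.1 rad. I'm setting out toward the spindle and ring A.

Emit:
apply_moves(
  increments=[
    {"tx":0.33,"ty":-0.48,"tz":0.07,"rz":-7},
    {"tx":0.33,"ty":-0.48,"tz":0.07,"rz":-7},
    {"tx":0.33,"ty":-0.48,"tz":0.07,"rz":-7},
    {"tx":0.33,"ty":-0.48,"tz":0.07,"rz":-7},
    {"tx":0.33,"ty":-0.48,"tz":0.07,"rz":-7},
    {"tx":0.33,"ty":-0.48,"tz":0.07,"rz":-7},
    {"tx":0.33,"ty":-0.48,"tz":0.07,"rz":-7},
    {"tx":0.33,"ty":-0.48,"tz":0.07,"rz":-7},
    {"tx":0.33,"ty":-0.48,"tz":0.07,"rz":-7},
    {"tx":0.33,"ty":-0.48,"tz":0.07,"rz":-7},
    {"tx":0.33,"ty":-0.48,"tz":0.07,"rz":-7},
    {"tx":0.33,"ty":-0.48,"tz":0.07,"rz":-7},
  ],
)

```text
$.increments[0]: bad value
```

Run:
```python
from h import *
ct,cs=calibration('top'),calibration('side')
print(twoview(ct,(277,225),cs,(344.5,203)))
print(onplane(cs,343,234,48), [onplane(ct,u,v,42)[:2].round() for u,v in [(294,208),(299.5,244)]])
```

```text
(array([583.34848801, -37.97945547, 146.53313329]), np.float64(10.476644686709498))
[589.23473729 -36.10999273  48.        ] [array([647., -79.]), array([548., -94.])]
```

Emit:
apply_moves(
  increments=[
    {"tx":0.33,"ty":-0.48,"tz":0.07,"rx":0,"ry":0,"rz":-7,"claw":0.085},
    {"tx":0.33,"ty":-0.48,"tz":0.07,"rx":0,"ry":0,"rz":-7,"claw":0.085},
    {"tx":0.33,"ty":-0.48,"tz":0.07,"rx":0,"ry":0,"rz":-7,"claw":0.085},
    {"tx":0.33,"ty":-0.48,"tz":0.07,"rx":0,"ry":0,"rz":-7,"claw":0.085},
    {"tx":0.33,"ty":-0.48,"tz":0.07,"rx":0,"ry":0,"rz":-7,"claw":0.085},
    {"tx":0.33,"ty":-0.48,"tz":0.07,"rx":0,"ry":0,"rz":-7,"claw":0.085},
    {"tx":0.33,"ty":-0.48,"tz":0.07,"rx":0,"ry":0,"rz":-7,"claw":0.085},
    {"tx":0.33,"ty":-0.48,"tz":0.07,"rx":0,"ry":0,"rz":-7,"claw":0.085},
    {"tx":0.33,"ty":-0.48,"tz":0.07,"rx":0,"ry":0,"rz":-7,"claw":0.085},
    {"tx":0.33,"ty":-0.48,"tz":0.07,"rx":0,"ry":0,"rz":-7,"claw":0.085},
    {"tx":0.33,"ty":-0.48,"tz":0.07,"rx":0,"ry":0,"rz":-7,"claw":0.085},
    {"tx":0.33,"ty":-0.48,"tz":0.07,"rx":0,"ry":0,"rz":-7,"claw":0.085},
  ],
)

```text
clock: 1.3
eef_pos: [480.7, 149.2, 301.7]
tool_rot: [3.142, 0.001, 2.296]
force: [1.3, -0.0, -0.3]
width: 84.7
```

Emit:
apply_moves(
  increments=[
    {"tx":0.08,"ty":-0.3,"tz":0.03,"rx":0,"ry":0,"rz":-7,"claw":0.085},
    {"tx":0.08,"ty":-0.3,"tz":0.03,"rx":0,"ry":0,"rz":-7,"claw":0.085},
    {"tx":0.08,"ty":-0.3,"tz":0.03,"rx":0,"ry":0,"rz":-7,"claw":0.085},
    {"tx":0.08,"ty":-0.3,"tz":0.03,"rx":0,"ry":0,"rz":-7,"claw":0.085},
    {"tx":0.08,"ty":-0.3,"tz":0.03,"rx":0,"ry":0,"rz":-7,"claw":0.085},
    {"tx":0.08,"ty":-0.3,"tz":0.03,"rx":0,"ry":0,"rz":-7,"claw":0.085},
    {"tx":0.08,"ty":-0.3,"tz":0.03,"rx":0,"ry":0,"rz":-7,"claw":0.085},
    {"tx":0.08,"ty":-0.3,"tz":0.03,"rx":0,"ry":0,"rz":-7,"claw":0.085},
  ],
)

```text
clock: 2.1
eef_pos: [558.9, -150.1, 331.0]
tool_rot: [-3.141, 0.001, 1.683]
force: [-0.1, 0.5, 0.1]
width: 84.9
```

Run:
```python
from h import *
im,c=snap('wrist','w1.png');print(c, read_state()['eef_pos'])
```

```text
{'camera_matrix': array([[432.13824401,   0.        , 327.60891352],
       [  0.        , 432.13824401, 248.41443382],
       [  0.        ,   0.        ,   1.        ]]), 'origin': array([551.70972646, -73.09581745, 474.01545236]), 'attitude': array([-0.30455985,  0.00035549,  0.11266271])} [ 558.90532996 -147.27612388  330.7013562 ]
```

View pics/w1.png

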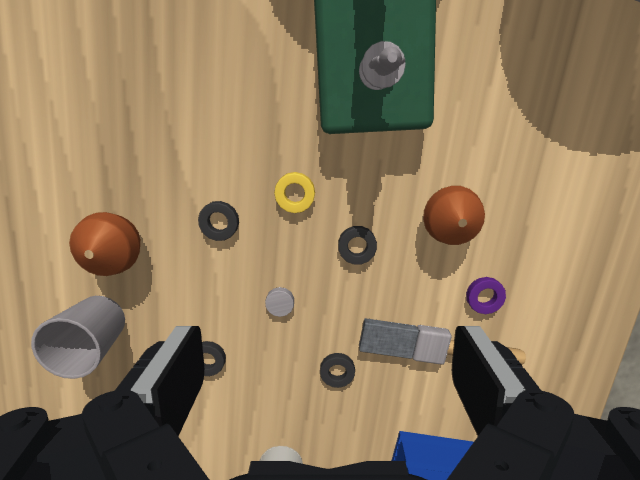

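The wrist view shows rings at (218,220), (357,245), (337,371) and (210,358), the spindle plate near (382,65) and its tip near (393,57). Next I'll compute positions.

```bash
cat >> h.py <<'E'
def ringat(im,u,v,r=28,th=75):
    u,v=int(u),int(v);y0=max(v-r,0);x0=max(u-r,0)
    w=im[y0:v+r+1,x0:u+r+1].astype(int); m=((w.max(2)<th)&(w.max(2)-w.min(2)<22)).astype(np.uint8)
    n,l,st,ce=cv2.connectedComponentsWithStats(m,connectivity=4); k=1+np.argmax(st[1:,4])
    q,_=cv2.findContours((l==k).astype(np.uint8),cv2.RETR_EXTERNAL,cv2.CHAIN_APPROX_NONE)
    q=max(q,key=len); (x,y),ax,_=cv2.fitEllipse(cv2.convexHull(q)); return (x+x0,y+y0),ax
E
python3 - <<'E'
from h import *
from scipy.spatial.transform import Rotation
im=np.load('pics/w1.png.npy');c=calibration('wrist')
for uv in [(357,245),(218,220),(337,371),(208,358)]:
    p,ax=ringat(im,*uv); print(np.round(p,1),np.round(ax,1),onplane(c,*p,8).round(1))
cs,ct=calibration('side'),calibration('top')
print('tip w/side',twoview(c,(393,57),cs,(344.5,203)))
print('tip w/top',twoview(c,(393,57),ct,(277,225)))
for z in(140,150,160): print(z,onplane(c,393,57,z).round(1),onplane(cs,344.5,203,z).round(1))
for z in(90,100,110): print(z,onplane(c,382,65,z).round(1))
print('base corners',[onplane(c,*p,42)[:2].round(1) for p in[(321,132),(434,127),(436,0),(315,0)]])
o=cv2.resize(im[20:140,300:460,::-1],None,fx=5,fy=5,interpolation=cv2.INTER_CUBIC);cv2.imwrite('pics/crop2.png',o)
E
```

```text
[357.  244.7] [38.1 38.6] [ 600.4 -206.8    8. ]
[218.3 220.6] [38.9 40.1] [ 444. -197.    8.]
[337.  369.9] [34.2 34.9] [ 597.7 -370.1    8. ]
[196.8 359.2] [52.1 60.4] [ 425.  -375.1    8. ]
tip w/side (array([591.49458682, -26.83601111, 138.34918861]), np.float64(3.3832261976001092))
tip w/top (array([588.61931217, -31.38322138, 125.86198659]), np.float64(17.12205410146389))
140 [593.  -27.1 140. ] [589.6 -28.9 140. ]
150 [591.8 -28.4 150. ] [588.1 -40.4 150. ]
160 [590.5 -29.7 160. ] [586.7 -51.8 160. ]
90 [591.2 -27.6  90. ]
100 [590.2 -28.7 100. ]
110 [589.1 -29.8 110. ]
base corners [array([546.8, -88.2]), array([654.3, -71. ]), array([635.6,  36.1]), array([528.9,  23.7])]
```

View pics/crop2.png

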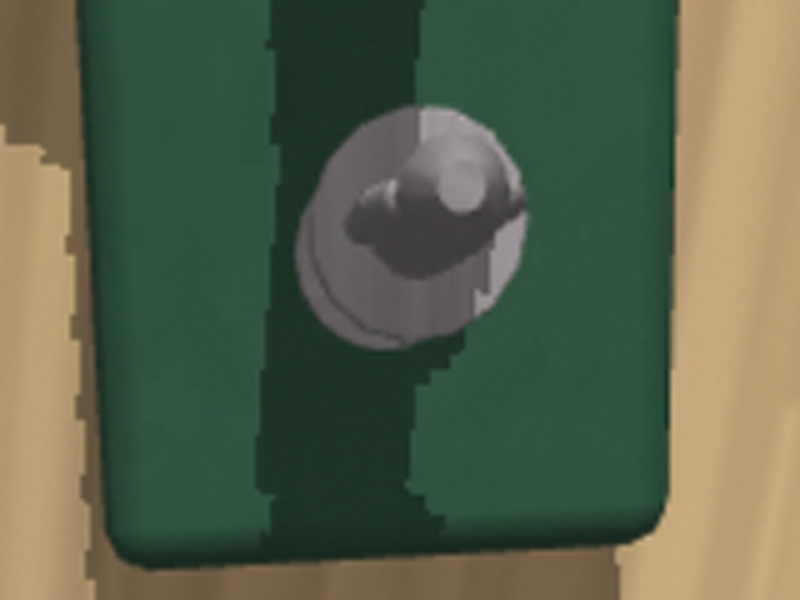

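The plate's upper ellipse is centred near (383.6,64.4) and its tip near (392.6,57.4), which puts the axis at about (592,-28) with the plate at about z=100. I'll grasp ring A next.

Emit:
apply_moves(
  increments=[
    {"tx":0.041,"ty":-0.059,"tz":-0.05,"rx":0,"ry":0,"rz":0,"claw":0.065},
    {"tx":0.041,"ty":-0.059,"tz":-0.1,"rx":0,"ry":0,"rz":0,"claw":0.065},
    {"tx":0.041,"ty":-0.059,"tz":-0.15,"rx":0,"ry":0,"rz":0,"claw":0.065},
    {"tx":0.041,"ty":-0.059,"tz":-0.2,"rx":0,"ry":0,"rz":0,"claw":0.065},
    {"tx":0.041,"ty":-0.059,"tz":-0.25,"rx":0,"ry":0,"rz":0,"claw":0.065},
    {"tx":0.041,"ty":-0.059,"tz":-0.25,"rx":0,"ry":0,"rz":0,"claw":0.065},
    {"tx":0.041,"ty":-0.059,"tz":-0.25,"rx":0,"ry":0,"rz":0,"claw":0.065},
  ],
)

```text
clock: 2.85
eef_pos: [597.4, -201.5, 76.8]
tool_rot: [-3.134, -0.006, 1.691]
force: [-0.5, 1.2, -0.4]
width: 65.1
```

Run:
```python
from h import *
s=read_state();im,c=snap('wrist','w2.png');s2=read_state();print(s['eef_pos'],s2['eef_pos'],s2['width'])
tcp=s2['eef_pos']
print('tcp px',proj(c,tcp),'tcp@8',proj(c,[tcp[0],tcp[1],8]))
p,ax=ringat(im,*proj(c,[600,-207,8]),r=60);print(p,ax,onplane(c,*p,8))
```

```text
[ 597.37205773 -201.50210234   76.81040836] [ 599.31323761 -203.01616511   79.66936394] 65.01689724032295
tcp px [328.40899442 340.19374745] tcp@8 [329.22919113 272.19527671]
(329.4783821105957, 285.8979034423828) (82.49560546875, 82.80577087402344) [ 600.3783977  -210.63924072    8.        ]
```

View pics/w2.png

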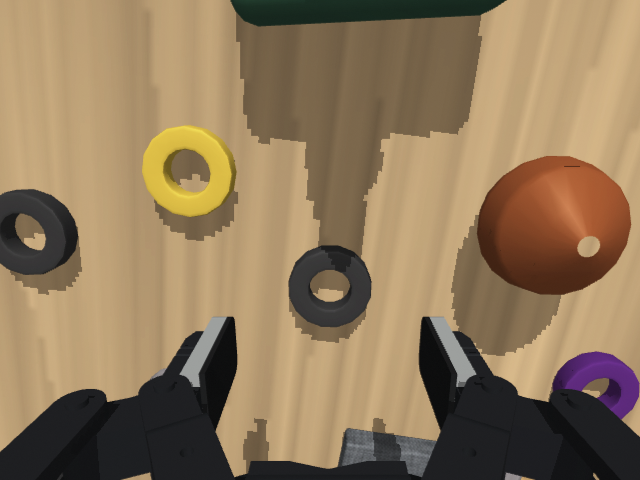

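Ring A is at (329,286), centred between the fingers in x and about 4 mm further in -y. I'll descend and grip.

Emit:
apply_moves(
  increments=[
    {"tx":0,"ty":-0.004,"tz":-0.04,"rx":0,"ry":0,"rz":0,"claw":0.065},
    {"tx":0,"ty":-0.004,"tz":-0.065,"rx":0,"ry":0,"rz":0,"claw":0.065},
    {"tx":0,"ty":-0.004,"tz":-0.079,"rx":0,"ry":0,"rz":0,"claw":0.065},
    {"tx":0,"ty":-0.004,"tz":-0.079,"rx":0,"ry":0,"rz":0,"claw":0.065},
    {"tx":0,"ty":-0.004,"tz":-0.079,"rx":0,"ry":0,"rz":0,"claw":0.035},
    {"tx":0,"ty":-0.004,"tz":-0.079,"rx":0,"ry":0,"rz":0,"claw":0.035},
    {"tx":0,"ty":-0.004,"tz":-0.079,"rx":0,"ry":0,"rz":0,"claw":0.035},
    {"tx":0,"ty":-0.004,"tz":-0.079,"rx":0,"ry":0,"rz":0,"claw":0.035},
    {"tx":0,"ty":-0.004,"tz":-0.079,"rx":0,"ry":0,"rz":0,"claw":0.035},
  ],
)

```text
clock: 3.8
eef_pos: [601.7, -210.6, 5.0]
tool_rot: [3.138, 0.001, 1.688]
force: [-1.7, -0.1, 7.0]
width: 40.0
```

Run:
```python
from h import *
im,c=snap('wrist','w3.png');s2=read_state();print(s2['eef_pos'],s2['width'],s2['force'])
```

```text
[ 601.67954925 -210.6337658     5.02646459] 39.728180396608714 [-1.63855861  0.59961606  5.34587871]
```

View pics/w3.png

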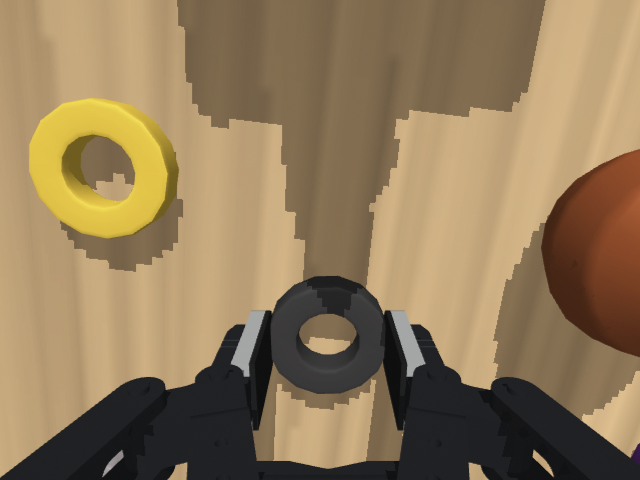

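The ring is held between the fingertips at (328,335), with the ring near the table. I'll lift it and carry it above the spindle.

Emit:
apply_moves(
  increments=[
    {"tx":0,"ty":0,"tz":0.05,"rx":0,"ry":0,"rz":0,"claw":0.035},
    {"tx":0,"ty":0,"tz":0.1,"rx":0,"ry":0,"rz":0,"claw":0.035},
    {"tx":0,"ty":0,"tz":0.15,"rx":0,"ry":0,"rz":0,"claw":0.035},
    {"tx":-0.004,"ty":0.045,"tz":0.18,"rx":0,"ry":0,"rz":0,"claw":0.035},
    {"tx":-0.008,"ty":0.09,"tz":0.195,"rx":0,"ry":0,"rz":0,"claw":0.035},
    {"tx":-0.008,"ty":0.135,"tz":0.195,"rx":0,"ry":0,"rz":0,"claw":0.035},
    {"tx":-0.008,"ty":0.182,"tz":0.195,"rx":0,"ry":0,"rz":0,"claw":0.035},
    {"tx":-0.008,"ty":0.182,"tz":0.195,"rx":0,"ry":0,"rz":0,"claw":0.035},
    {"tx":-0.008,"ty":0.182,"tz":0.195,"rx":0,"ry":0,"rz":0,"claw":0.035},
    {"tx":-0.008,"ty":0.182,"tz":0.195,"rx":0,"ry":0,"rz":0,"claw":0.035},
  ],
)

```text
clock: 4.85
eef_pos: [592.5, -29.9, 198.4]
tool_rot: [3.14, 0.001, 1.687]
force: [-0.6, -0.4, -2.1]
width: 40.1
```

Run:
```python
from h import *
im,c=snap('wrist','w4.png');s2=read_state();print(s2['eef_pos'],s2['width'],s2['force'])
t=s2['eef_pos']; print('tcp px',proj(c,t),'spindle est px tip/plate',proj(c,[592,-28.3,150]),proj(c,[592,-28.3,100]))
```

```text
[592.43002362 -30.41051334 198.1546363 ] 40.39704629106583 [-0.02294056 -1.39387559 -0.4489085 ]
tcp px [323.34798402 332.97341921] spindle est px tip/plate [323.71673446 279.5949827 ] [324.29375383 248.09150665]
```

View pics/w4.png

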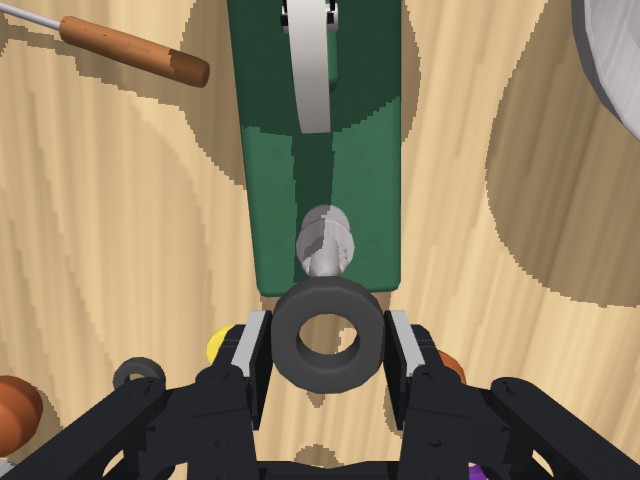

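The ring is at (328,335), midway between the fingers, and it hides the tip. The plate shows at columns 297–354. I'll compute the ring-to-spindle offset numerically.

Run:
```python
from h import *
im=np.load('pics/w4.png.npy');c=calibration('wrist')
print([(r,int(im[r,328].max())) for r in range(272,400,2)])
m=cv2.cvtColor(im,cv2.COLOR_RGB2HSV)
g=im[335,260:400].max(1);print(g.tolist())
# w1 with its own calibration
c1=dict(c);c1['origin']=np.array([551.70972646,-73.09581745,474.01545236]);c1['attitude']=np.array([-0.30455985,0.00035549,0.11266271])
for d in(-12,0,12): print(d,onplane(c1,392.6,57.4,150+d).round(1),onplane(c1,383.6,64.4,100+d).round(1))
# bottom/left/right of plate in w4
for r in range(205,285,4): 
    row=im[r,280:375].astype(int); gray=(row.max(1)-row.min(1)<28)&(row.max(1)>60); k=np.where(gray)[0]; print(r,(k[0]+280,k[-1]+280) if len(k) else None,end=' ')
```

```text
[(272, 182), (274, 163), (276, 87), (278, 65), (280, 66), (282, 67), (284, 67), (286, 73), (288, 88), (290, 79), (292, 70), (294, 70), (296, 69), (298, 68), (300, 68), (302, 67), (304, 67), (306, 67), (308, 67), (310, 65), (312, 60), (314, 143), (316, 145), (318, 145), (320, 145), (322, 145), (324, 144), (326, 144), (328, 144), (330, 144), (332, 144), (334, 142), (336, 143), (338, 143), (340, 142), (342, 141), (344, 141), (346, 141), (348, 140), (350, 139), (352, 139), (354, 93), (356, 64), (358, 65), (360, 66), (362, 66), (364, 67), (366, 67), (368, 70), (370, 80), (372, 78), (374, 69), (376, 69), (378, 68), (380, 68), (382, 67), (384, 66), (386, 66), (388, 65), (390, 64), (392, 62), (394, 208), (396, 210), (398, 212)]
[35, 34, 34, 20, 18, 18, 17, 18, 17, 18, 22, 64, 68, 68, 68, 68, 69, 68, 68, 68, 67, 67, 68, 67, 66, 67, 67, 67, 67, 67, 67, 67, 67, 66, 64, 64, 57, 36, 32, 107, 143, 146, 145, 144, 142, 141, 139, 138, 136, 135, 135, 139, 144, 147, 151, 150, 148, 148, 147, 147, 147, 147, 145, 146, 145, 145, 146, 144, 142, 141, 140, 137, 135, 132, 128, 130, 134, 139, 144, 217, 225, 226
[... 378 characters left out ...]

205 (np.int64(298), np.int64(333)) 209 (np.int64(298), np.int64(340)) 213 (np.int64(298), np.int64(344)) 217 (np.int64(298), np.int64(346)) 221 (np.int64(296), np.int64(348)) 225 (np.int64(297), np.int64(349)) 229 (np.int64(297), np.int64(349)) 233 (np.int64(297), np.int64(351)) 237 (np.int64(297), np.int64(352)) 241 (np.int64(296), np.int64(353)) 245 (np.int64(296), np.int64(354)) 249 (np.int64(296), np.int64(354)) 253 (np.int64(296), np.int64(353)) 257 (np.int64(295), np.int64(352)) 261 (np.int64(295), np.int64(350)) 265 (np.int64(295), np.int64(347)) 269 (np.int64(295), np.int64(345)) 273 (np.int64(295), np.int64(342)) 277 (np.int64(294), np.int64(341)) 281 (np.int64(294), np.int64(353))
```

Run:
```python
from h import *
c=calibration('wrist');s=read_state();print(s['eef_pos'],c['origin'],c['attitude'])
o,d=ray(c,327.4,341.5); 
for D in(166,169,172): print('ringtop',(o+d*D).round(1))
for z in (85,88,100,106): print(z,onplane(c,325.5,248,z).round(1))
```

```text
[592.43002362 -30.41051334 198.1546363 ] [584.7706121   46.59233905 341.16164649] [-0.30468115 -0.00146874  0.11487285]
ringtop [594.5 -36.7 193.5]
ringtop [594.7 -38.3 190.9]
ringtop [594.9 -39.8 188.2]
85 [593.  -33.3  85. ]
88 [592.9 -32.3  88. ]
100 [592.6 -28.6 100. ]
106 [592.4 -26.7 106. ]
```

Ring (593.8,-31.0) and spindle (592.8,-31) agree within about 1 mm, and the tip is near z 142. Now I'll lower the ring over the tip.

Emit:
apply_moves(
  increments=[
    {"tx":-0.001,"ty":0,"tz":-0.03,"rx":0,"ry":0,"rz":0,"claw":0.035},
    {"tx":-0.001,"ty":0,"tz":-0.045,"rx":0,"ry":0,"rz":0,"claw":0.035},
    {"tx":-0.001,"ty":0,"tz":-0.051,"rx":0,"ry":0,"rz":0,"claw":0.035},
    {"tx":-0.001,"ty":0,"tz":-0.057,"rx":0,"ry":0,"rz":0,"claw":0.035},
    {"tx":-0.001,"ty":0,"tz":-0.057,"rx":0,"ry":0,"rz":0,"claw":0.035},
  ],
)

```text
clock: 5.4
eef_pos: [591.3, -29.2, 140.2]
tool_rot: [-3.141, 0.0, 1.687]
force: [-0.2, 0.4, -1.3]
width: 40.5
```

Emit:
apply_moves(
  increments=[
    {"tx":0,"ty":0,"tz":-0.004,"rx":0,"ry":0,"rz":0,"claw":0.035},
    {"tx":0,"ty":0,"tz":-0.008,"rx":0,"ry":0,"rz":0,"claw":0.035},
    {"tx":0,"ty":0,"tz":-0.008,"rx":0,"ry":0,"rz":0,"claw":0.035},
  ],
)

```text
clock: 5.7
eef_pos: [591.1, -28.3, 132.1]
tool_rot: [-3.141, -0.0, 1.688]
force: [-0.6, -0.1, -1.0]
width: 40.0
```

Emit:
apply_moves(
  increments=[
    {"tx":0,"ty":0,"tz":-0.004,"rx":0,"ry":0,"rz":0,"claw":0.035},
    {"tx":0,"ty":0,"tz":-0.008,"rx":0,"ry":0,"rz":0,"claw":0.035},
    {"tx":0,"ty":0,"tz":-0.008,"rx":0,"ry":0,"rz":0,"claw":0.035},
  ],
)

```text
clock: 6.0
eef_pos: [591.1, -28.5, 123.9]
tool_rot: [-3.141, 0.0, 1.688]
force: [-0.8, -0.3, -0.1]
width: 40.4
```

Emit:
apply_moves(
  increments=[
    {"tx":0,"ty":-0.001,"tz":0,"rx":0,"ry":0,"rz":0,"claw":0.035},
    {"tx":0,"ty":-0.002,"tz":0,"rx":0,"ry":0,"rz":0,"claw":0.035},
    {"tx":0,"ty":-0.002,"tz":-0.004,"rx":0,"ry":0,"rz":0,"claw":0.035},
    {"tx":0,"ty":-0.002,"tz":-0.004,"rx":0,"ry":0,"rz":0,"claw":0.035},
  ],
)

```text
clock: 6.4
eef_pos: [591.2, -30.2, 120.0]
tool_rot: [-3.141, -0.0, 1.688]
force: [-0.3, 0.3, 1.3]
width: 39.9
```

Emit:
apply_moves(
  increments=[
    {"tx":0,"ty":0,"tz":-0.003,"rx":0,"ry":0,"rz":0,"claw":0.035},
    {"tx":0,"ty":0,"tz":-0.006,"rx":0,"ry":0,"rz":0,"claw":0.035},
    {"tx":0,"ty":0,"tz":-0.006,"rx":0,"ry":0,"rz":0,"claw":0.035},
  ],
)

```text
clock: 6.7
eef_pos: [591.3, -30.3, 114.0]
tool_rot: [-3.141, -0.0, 1.688]
force: [-0.7, -0.0, 0.6]
width: 40.4
```

Emit:
apply_moves(
  increments=[
    {"tx":0,"ty":0,"tz":-0.003,"rx":0,"ry":0,"rz":0,"claw":0.035},
    {"tx":0,"ty":0,"tz":-0.006,"rx":0,"ry":0,"rz":0,"claw":0.035},
    {"tx":0,"ty":0,"tz":-0.006,"rx":0,"ry":0,"rz":0,"claw":0.035},
  ],
)

```text
clock: 7.0
eef_pos: [591.4, -30.8, 108.0]
tool_rot: [3.141, 0.001, 1.688]
force: [0.1, 0.0, 0.6]
width: 40.4
```

Emit:
apply_moves(
  increments=[
    {"tx":0,"ty":0,"tz":-0.002,"rx":0,"ry":0,"rz":0,"claw":0.035},
    {"tx":0,"ty":0,"tz":-0.004,"rx":0,"ry":0,"rz":0,"claw":0.035},
    {"tx":0,"ty":0,"tz":-0.004,"rx":0,"ry":0,"rz":0,"claw":0.035},
  ],
)

```text
clock: 7.3
eef_pos: [591.4, -30.7, 104.1]
tool_rot: [3.142, 0.0, 1.688]
force: [-1.7, -0.5, 1.6]
width: 40.1
```

Emit:
apply_moves(
  increments=[
    {"tx":0,"ty":0,"tz":-0.002,"rx":0,"ry":0,"rz":0,"claw":0.035},
    {"tx":0,"ty":0,"tz":-0.003,"rx":0,"ry":0,"rz":0,"claw":0.035},
    {"tx":0,"ty":0,"tz":-0.003,"rx":0,"ry":0,"rz":0,"claw":0.035},
  ],
)

```text
clock: 7.6
eef_pos: [591.3, -30.5, 101.4]
tool_rot: [3.142, 0.0, 1.688]
force: [-0.9, -1.1, 4.4]
width: 39.9
```

Emit:
apply_moves(
  increments=[
    {"tx":0,"ty":0,"tz":-0.001,"rx":0,"ry":0,"rz":0,"claw":0.035},
    {"tx":0,"ty":0,"tz":-0.002,"rx":0,"ry":0,"rz":0,"claw":0.035},
    {"tx":0,"ty":0,"tz":-0.002,"rx":0,"ry":0,"rz":0,"claw":0.035},
  ],
)

```text
clock: 7.9
eef_pos: [591.4, -30.4, 99.7]
tool_rot: [3.141, -0.0, 1.688]
force: [-2.0, -0.7, 6.1]
width: 40.1
```

Emit:
apply_moves(
  increments=[
    {"tx":0,"ty":0,"tz":-0.001,"rx":0,"ry":0,"rz":0,"claw":0.035},
    {"tx":0,"ty":0,"tz":-0.002,"rx":0,"ry":0,"rz":0,"claw":0.035},
    {"tx":0,"ty":0,"tz":-0.002,"rx":0,"ry":0,"rz":0,"claw":0.035},
  ],
)

```text
clock: 8.2
eef_pos: [591.7, -30.3, 98.0]
tool_rot: [3.141, -0.0, 1.688]
force: [-1.8, 0.8, 7.6]
width: 40.5
```

Emit:
apply_moves(
  increments=[
    {"tx":0,"ty":0,"tz":-0.001,"rx":0,"ry":0,"rz":0,"claw":0.035},
    {"tx":0,"ty":0,"tz":-0.002,"rx":0,"ry":0,"rz":0,"claw":0.035},
    {"tx":0,"ty":0,"tz":-0.002,"rx":0,"ry":0,"rz":0,"claw":0.035},
  ],
)

```text
clock: 8.5
eef_pos: [591.5, -30.2, 95.7]
tool_rot: [3.141, -0.0, 1.688]
force: [-2.7, -1.8, 1.3]
width: 40.4
```

Emit:
apply_moves(
  increments=[
    {"tx":0,"ty":0,"tz":-0.001,"rx":0,"ry":0,"rz":0,"claw":0.035},
    {"tx":0,"ty":0,"tz":-0.003,"rx":0,"ry":0,"rz":0,"claw":0.035},
    {"tx":0,"ty":0,"tz":-0.003,"rx":0,"ry":0,"rz":0,"claw":0.035},
  ],
)

```text
clock: 8.8
eef_pos: [591.2, -30.1, 91.9]
tool_rot: [-3.141, -0.0, 1.688]
force: [-0.2, 0.3, 1.9]
width: 40.7
```

Emit:
apply_moves(
  increments=[
    {"tx":0,"ty":0,"tz":-0.001,"rx":0,"ry":0,"rz":0,"claw":0.035},
    {"tx":0,"ty":0,"tz":-0.003,"rx":0,"ry":0,"rz":0,"claw":0.035},
    {"tx":0,"ty":0,"tz":-0.003,"rx":0,"ry":0,"rz":0,"claw":0.035},
  ],
)

```text
clock: 9.1
eef_pos: [591.3, -30.3, 89.2]
tool_rot: [-3.141, -0.0, 1.688]
force: [-1.3, 0.6, 2.9]
width: 39.8
```

Emit:
apply_moves(
  increments=[
    {"tx":0,"ty":0,"tz":-0.001,"rx":0,"ry":0,"rz":0,"claw":0.035},
    {"tx":0,"ty":0,"tz":-0.003,"rx":0,"ry":0,"rz":0,"claw":0.035},
    {"tx":0,"ty":0,"tz":-0.003,"rx":0,"ry":0,"rz":0,"claw":0.035},
  ],
)

```text
clock: 9.4
eef_pos: [591.6, -30.4, 86.7]
tool_rot: [3.141, -0.0, 1.688]
force: [-1.7, 0.3, 6.1]
width: 40.0
```

Emit:
apply_moves(
  increments=[
    {"tx":0,"ty":0,"tz":-0.001,"rx":0,"ry":0,"rz":0,"claw":0.035},
    {"tx":0,"ty":0,"tz":-0.002,"rx":0,"ry":0,"rz":0,"claw":0.035},
    {"tx":0,"ty":0,"tz":-0.002,"rx":0,"ry":0,"rz":0,"claw":0.035},
  ],
)

```text
clock: 9.7
eef_pos: [591.8, -30.6, 85.1]
tool_rot: [3.14, 0.0, 1.688]
force: [-2.3, 0.7, 9.6]
width: 40.2
```

Emit:
apply_moves(
  increments=[
    {"tx":0,"ty":0,"tz":-0.001,"rx":0,"ry":0,"rz":0,"claw":0.035},
    {"tx":0,"ty":0,"tz":-0.002,"rx":0,"ry":0,"rz":0,"claw":0.035},
    {"tx":0,"ty":0,"tz":-0.002,"rx":0,"ry":0,"rz":0,"claw":0.035},
  ],
)

```text
clock: 10.0
eef_pos: [591.3, -30.6, 82.1]
tool_rot: [-3.142, 0.0, 1.688]
force: [-0.5, 0.2, 1.9]
width: 40.1
```

Emit:
apply_moves(
  increments=[
    {"tx":0,"ty":0,"tz":-0.001,"rx":0,"ry":0,"rz":0,"claw":0.035},
    {"tx":0,"ty":0,"tz":-0.002,"rx":0,"ry":0,"rz":0,"claw":0.035},
    {"tx":0,"ty":0,"tz":-0.002,"rx":0,"ry":0,"rz":0,"claw":0.035},
  ],
)

```text
clock: 10.3
eef_pos: [591.3, -30.6, 80.4]
tool_rot: [-3.142, 0.0, 1.688]
force: [-1.3, -0.1, 5.0]
width: 40.3
```

Emit:
apply_moves(
  increments=[
    {"tx":0,"ty":0,"tz":-0.001,"rx":0,"ry":0,"rz":0,"claw":0.035},
    {"tx":0,"ty":0,"tz":-0.001,"rx":0,"ry":0,"rz":0,"claw":0.035},
  ],
)

```text
clock: 10.5
eef_pos: [591.3, -30.6, 79.7]
tool_rot: [3.142, -0.0, 1.688]
force: [-2.1, -0.2, 6.6]
width: 40.0
```

Emit:
apply_moves(
  increments=[
    {"tx":0,"ty":0,"tz":-0.001,"rx":0,"ry":0,"rz":0,"claw":0.035},
    {"tx":0,"ty":0,"tz":-0.001,"rx":0,"ry":0,"rz":0,"claw":0.035},
  ],
)

```text
clock: 10.7
eef_pos: [591.3, -30.6, 79.1]
tool_rot: [3.141, -0.0, 1.688]
force: [-3.6, -0.6, 10.6]
width: 40.0
```

Emit:
apply_moves(
  increments=[
    {"tx":0,"ty":0,"tz":-0.001,"rx":0,"ry":0,"rz":0,"claw":0.035},
    {"tx":0,"ty":0,"tz":-0.001,"rx":0,"ry":0,"rz":0,"claw":0.035},
  ],
)

```text
clock: 10.9
eef_pos: [591.3, -30.6, 78.4]
tool_rot: [3.141, -0.0, 1.688]
force: [-3.2, 0.5, 12.5]
width: 40.4
```

Emit:
apply_moves(
  increments=[
    {"tx":0,"ty":0,"tz":-0.001,"rx":0,"ry":0,"rz":0,"claw":0.035},
    {"tx":0,"ty":0,"tz":-0.001,"rx":0,"ry":0,"rz":0,"claw":0.035},
  ],
)

```text
clock: 11.1
eef_pos: [591.3, -30.6, 77.7]
tool_rot: [3.141, -0.0, 1.688]
force: [-3.9, -0.4, 14.8]
width: 40.6
```

At 14.8 N, beyond the largest pinch force, the height matches the camera estimate of an offset near -8 mm. I'll release and rise.

Emit:
apply_moves(
  increments=[
    {"tx":0,"ty":0,"tz":0.0,"rx":0,"ry":0,"rz":0,"claw":0.062},
    {"tx":0,"ty":0,"tz":0.0,"rx":0,"ry":0,"rz":0,"claw":0.062},
    {"tx":0,"ty":0,"tz":0.0,"rx":0,"ry":0,"rz":0,"claw":0.062},
    {"tx":0,"ty":0,"tz":0.03,"rx":0,"ry":0,"rz":0,"claw":0.062},
    {"tx":0,"ty":0,"tz":0.08,"rx":0,"ry":0,"rz":0,"claw":0.062},
    {"tx":0,"ty":0,"tz":0.12,"rx":0,"ry":0,"rz":0,"claw":0.062},
    {"tx":-0.03,"ty":-0.05,"tz":0.12,"rx":0,"ry":0,"rz":0,"claw":0.062},
    {"tx":-0.06,"ty":-0.09,"tz":0.12,"rx":0,"ry":0,"rz":0,"claw":0.062},
    {"tx":-0.06,"ty":-0.09,"tz":0.12,"rx":0,"ry":0,"rz":0,"claw":0.062},
    {"tx":-0.06,"ty":-0.09,"tz":0.12,"rx":0,"ry":0,"rz":0,"claw":0.062},
  ],
)

```text
clock: 12.1
eef_pos: [530.1, -122.3, 196.4]
tool_rot: [-3.141, 0.0, 1.684]
force: [0.7, 0.1, 0.9]
width: 61.8
```

Run:
```python
from h import *
im,c=snap('wrist','w5.png');s=read_state();print(s['eef_pos'],s['width'],proj(c,[592.5,-31,110]))
S,_=snap('side','s1.png')
u,v=proj(c,[444,-197,8]);print(u,v)
try:
    p,ax=ringat(im,u,v,r=45);print(p,ax,onplane(c,*p,8))
except Exception as e: print(e)
o=np.zeros((480,800,3),np.uint8);o[:,:480]=im[:,80:560];o[:480,480:]=cv2.resize(S[160:280,300:380],(320,480),interpolation=cv2.INTER_CUBIC)
cv2.imwrite('pics/m1.png',o[:,:,::-1])
```

```text
[ 531.39254527 -120.24958282  196.16468433] 61.837572953670445 [468.65263598  99.59608028]
212.6549528719343 291.96674988491066
(212.40448760986328, 294.9825782775879) (50.97564697265625, 53.47431182861328) [ 443.88467791 -199.74570767    8.        ]
```

View pics/m1.png

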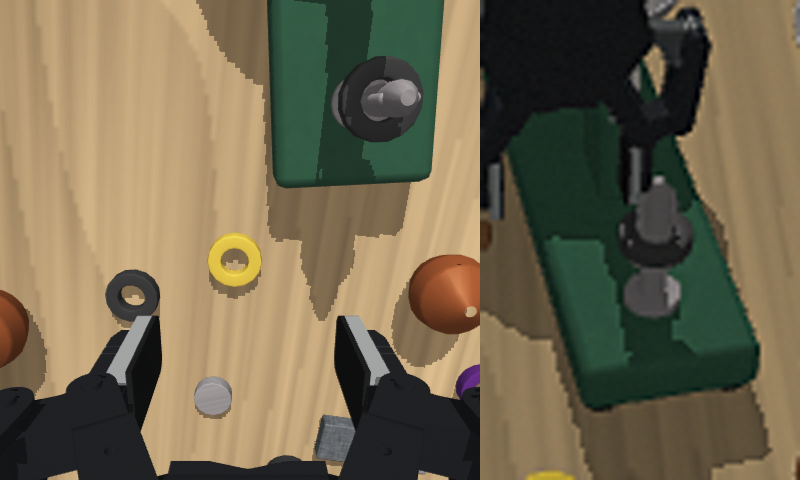

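Ring A sits flat on the plate, with the plate rim just showing under it. Ring C shows at full-image (212,295), which gives about (444.5,-200). I'll go and grip it with the fingertips slightly higher.

Emit:
apply_moves(
  increments=[
    {"tx":-0.04,"ty":-0.035,"tz":-0.02,"rx":0,"ry":0,"rz":0,"claw":0.065},
    {"tx":-0.075,"ty":-0.065,"tz":-0.04,"rx":0,"ry":0,"rz":0,"claw":0.065},
    {"tx":-0.087,"ty":-0.08,"tz":-0.08,"rx":0,"ry":0,"rz":0,"claw":0.065},
    {"tx":-0.087,"ty":-0.08,"tz":-0.12,"rx":0,"ry":0,"rz":0,"claw":0.065},
    {"tx":-0.087,"ty":-0.08,"tz":-0.12,"rx":0,"ry":0,"rz":0,"claw":0.065},
    {"tx":-0.087,"ty":-0.08,"tz":-0.12,"rx":0,"ry":0,"rz":0,"claw":0.065},
  ],
)

```text
clock: 12.8
eef_pos: [445.4, -199.2, 76.1]
tool_rot: [-3.141, -0.001, 1.69]
force: [0.2, 0.7, -0.4]
width: 64.9
```

Run:
```python
from h import *
im,c=snap('wrist','w6.png');s=read_state();print(s['eef_pos'],s['width'])
u,v=proj(c,[444,-200,8])
p,ax=ringat(im,u,v,r=55);print((u,v),p,ax,onplane(c,*p,8),onplane(c,*p,10))
```

```text
[ 446.19195776 -199.62093933   77.08331323] 64.71168536255308
(np.float64(322.10735058347035), np.float64(270.15115338616954)) (321.3385314941406, 270.25392150878906) (83.31836700439453, 84.14212036132812) [ 443.60945737 -200.1043009     8.        ] [ 443.55275593 -199.3697676    10.        ]
```

Emit:
apply_moves(
  increments=[
    {"tx":-0.001,"ty":0,"tz":-0.04,"rx":0,"ry":0,"rz":0,"claw":0.065},
    {"tx":-0.001,"ty":0,"tz":-0.06,"rx":0,"ry":0,"rz":0,"claw":0.065},
    {"tx":-0.001,"ty":0,"tz":-0.07,"rx":0,"ry":0,"rz":0,"claw":0.065},
    {"tx":-0.001,"ty":0,"tz":-0.07,"rx":0,"ry":0,"rz":0,"claw":0.065},
    {"tx":-0.001,"ty":0,"tz":-0.07,"rx":0,"ry":0,"rz":0,"claw":0.035},
    {"tx":-0.001,"ty":0,"tz":-0.07,"rx":0,"ry":0,"rz":0,"claw":0.035},
    {"tx":-0.001,"ty":0,"tz":-0.07,"rx":0,"ry":0,"rz":0,"claw":0.035},
    {"tx":-0.001,"ty":0,"tz":-0.07,"rx":0,"ry":0,"rz":0,"claw":0.035},
    {"tx":-0.001,"ty":0,"tz":-0.07,"rx":0,"ry":0,"rz":0,"claw":0.035},
  ],
)

```text
clock: 13.75
eef_pos: [444.4, -200.6, 8.4]
tool_rot: [3.139, 0.001, 1.688]
force: [-1.7, 1.0, 9.2]
width: 39.0
```

Emit:
apply_moves(
  increments=[
    {"tx":0,"ty":0,"tz":0.05,"rx":0,"ry":0,"rz":0,"claw":0.035},
    {"tx":0,"ty":0,"tz":0.1,"rx":0,"ry":0,"rz":0,"claw":0.035},
    {"tx":0.02,"ty":0.02,"tz":0.14,"rx":0,"ry":0,"rz":0,"claw":0.035},
    {"tx":0.05,"ty":0.055,"tz":0.16,"rx":0,"ry":0,"rz":0,"claw":0.035},
    {"tx":0.08,"ty":0.09,"tz":0.175,"rx":0,"ry":0,"rz":0,"claw":0.035},
    {"tx":0.115,"ty":0.13,"tz":0.18,"rx":0,"ry":0,"rz":0,"claw":0.035},
    {"tx":0.148,"ty":0.1695,"tz":0.18,"rx":0,"ry":0,"rz":0,"claw":0.035},
    {"tx":0.148,"ty":0.1695,"tz":0.18,"rx":0,"ry":0,"rz":0,"claw":0.035},
    {"tx":0.148,"ty":0.1695,"tz":0.18,"rx":0,"ry":0,"rz":0,"claw":0.035},
    {"tx":0.148,"ty":0.1695,"tz":0.18,"rx":0,"ry":0,"rz":0,"claw":0.035},
    {"tx":0.148,"ty":0.1695,"tz":0.18,"rx":0,"ry":0,"rz":0,"claw":0.035},
  ],
)

```text
clock: 14.85
eef_pos: [590.3, -32.8, 186.8]
tool_rot: [-3.141, 0.001, 1.685]
force: [-0.9, -0.2, -0.4]
width: 38.8
```

Run:
```python
from h import *
im,c=snap('wrist','w7.png');s=read_state();print(s['eef_pos'],s['width'],s['force'])
def prof(n,z=None):
    im=np.load('pics/%s.png.npy'%n); col=im[:,328].max(1).astype(int); row=None
    print(n,[(r,col[r]) for r in range(270,420) if abs(col[r]-col[r-1])>8])
    g=im[340].max(1).astype(int); print([(x,g[x]) for x in range(255,400) if abs(g[x]-g[x-1])>12])
prof('w4');prof('w7')
```

```text
[590.38238889 -32.66981107 186.73208638] 39.03316645674855 [-0.10685474 -0.34793057 -1.05614072]
w4 [(273, np.int64(172)), (274, np.int64(163)), (276, np.int64(87)), (277, np.int64(64)), (288, np.int64(88)), (314, np.int64(143)), (354, np.int64(93)), (355, np.int64(64)), (393, np.int64(106)), (394, np.int64(208))]
[(256, np.int64(87)), (257, np.int64(39)), (271, np.int64(62)), (296, np.int64(43)), (301, np.int64(78)), (302, np.int64(136)), (341, np.int64(220)), (354, np.int64(75)), (355, np.int64(33)), (360, np.int64(62)), (382, np.int64(46)), (385, np.int64(19)), (399, np.int64(97))]
w7 [(272, np.int64(105)), (273, np.int64(66)), (283, np.int64(84)), (309, np.int64(103)), (310, np.int64(146)), (349, np.int64(79)), (350, np.int64(64)), (387, np.int64(98)), (388, np.int64(138)), (399, np.int64(143)), (400, np.int64(207))]
[(258, np.int64(88)), (259, np.int64(39)), (274, np.int64(51)), (275, np.int64(66)), (297, np.int64(50)), (305, np.int64(65)), (306, np.int64(135)), (348, np.int64(213)), (349, np.int64(136)), (350, np.int64(62)), (359, np.int64(64)), (377, np.int64(45)), (382, np.int64(21)), (397, np.int64(98)), (398, np.int64(180))]
```

Emit:
apply_moves(
  increments=[
    {"tx":0,"ty":0,"tz":-0.015,"rx":0,"ry":0,"rz":0,"claw":0.035},
    {"tx":0,"ty":0,"tz":-0.03,"rx":0,"ry":0,"rz":0,"claw":0.035},
    {"tx":0,"ty":0,"tz":-0.036,"rx":0,"ry":0,"rz":0,"claw":0.035},
    {"tx":0,"ty":0,"tz":-0.042,"rx":0,"ry":0,"rz":0,"claw":0.035},
    {"tx":0,"ty":0,"tz":-0.042,"rx":0,"ry":0,"rz":0,"claw":0.035},
  ],
)

```text
clock: 15.4
eef_pos: [590.9, -31.3, 143.9]
tool_rot: [-3.141, -0.0, 1.687]
force: [0.5, 0.3, -0.7]
width: 38.9
```

Emit:
apply_moves(
  increments=[
    {"tx":0,"ty":0,"tz":-0.005,"rx":0,"ry":0,"rz":0,"claw":0.035},
    {"tx":0,"ty":0,"tz":-0.01,"rx":0,"ry":0,"rz":0,"claw":0.035},
    {"tx":0,"ty":0,"tz":-0.01,"rx":0,"ry":0,"rz":0,"claw":0.035},
  ],
)

```text
clock: 15.7
eef_pos: [590.9, -30.7, 133.8]
tool_rot: [-3.141, -0.0, 1.688]
force: [0.3, -0.2, -1.3]
width: 39.1
```

Emit:
apply_moves(
  increments=[
    {"tx":0,"ty":0,"tz":-0.005,"rx":0,"ry":0,"rz":0,"claw":0.035},
    {"tx":0,"ty":0,"tz":-0.008,"rx":0,"ry":0,"rz":0,"claw":0.035},
    {"tx":0,"ty":0,"tz":-0.008,"rx":0,"ry":0,"rz":0,"claw":0.035},
  ],
)

```text
clock: 16.0
eef_pos: [591.2, -30.8, 125.9]
tool_rot: [-3.141, 0.0, 1.688]
force: [0.1, -0.2, -1.0]
width: 39.1
```

Emit:
apply_moves(
  increments=[
    {"tx":0,"ty":0,"tz":-0.003,"rx":0,"ry":0,"rz":0,"claw":0.035},
    {"tx":0,"ty":0,"tz":-0.006,"rx":0,"ry":0,"rz":0,"claw":0.035},
    {"tx":0,"ty":0,"tz":-0.006,"rx":0,"ry":0,"rz":0,"claw":0.035},
  ],
)

```text
clock: 16.3
eef_pos: [591.2, -30.9, 120.0]
tool_rot: [-3.141, 0.0, 1.688]
force: [0.0, -0.0, 0.3]
width: 39.2
```

Emit:
apply_moves(
  increments=[
    {"tx":0,"ty":0,"tz":-0.002,"rx":0,"ry":0,"rz":0,"claw":0.035},
    {"tx":0,"ty":0,"tz":-0.004,"rx":0,"ry":0,"rz":0,"claw":0.035},
    {"tx":0,"ty":0,"tz":-0.004,"rx":0,"ry":0,"rz":0,"claw":0.035},
  ],
)

```text
clock: 16.6
eef_pos: [591.3, -31.0, 116.4]
tool_rot: [3.141, 0.0, 1.688]
force: [0.2, -0.2, 2.9]
width: 39.3
```

Emit:
apply_moves(
  increments=[
    {"tx":0,"ty":0,"tz":-0.002,"rx":0,"ry":0,"rz":0,"claw":0.035},
    {"tx":0,"ty":0,"tz":-0.004,"rx":0,"ry":0,"rz":0,"claw":0.035},
    {"tx":0,"ty":0,"tz":-0.004,"rx":0,"ry":0,"rz":0,"claw":0.035},
  ],
)

```text
clock: 16.9
eef_pos: [591.6, -31.0, 112.4]
tool_rot: [3.141, 0.0, 1.688]
force: [-0.1, -1.0, 1.9]
width: 38.9
```

Emit:
apply_moves(
  increments=[
    {"tx":0,"ty":0,"tz":-0.001,"rx":0,"ry":0,"rz":0,"claw":0.035},
    {"tx":0,"ty":0,"tz":-0.002,"rx":0,"ry":0,"rz":0,"claw":0.035},
    {"tx":0,"ty":0,"tz":-0.002,"rx":0,"ry":0,"rz":0,"claw":0.035},
  ],
)

```text
clock: 17.2
eef_pos: [591.3, -30.9, 110.2]
tool_rot: [3.142, 0.0, 1.688]
force: [-0.5, -0.7, 0.6]
width: 39.0
```

Emit:
apply_moves(
  increments=[
    {"tx":0,"ty":0,"tz":-0.002,"rx":0,"ry":0,"rz":0,"claw":0.035},
    {"tx":0,"ty":0,"tz":-0.003,"rx":0,"ry":0,"rz":0,"claw":0.035},
    {"tx":0,"ty":0,"tz":-0.003,"rx":0,"ry":0,"rz":0,"claw":0.035},
  ],
)

```text
clock: 17.5
eef_pos: [591.2, -30.8, 107.0]
tool_rot: [-3.141, -0.0, 1.688]
force: [0.2, 0.0, 1.1]
width: 38.9
```

Emit:
apply_moves(
  increments=[
    {"tx":0,"ty":0,"tz":-0.001,"rx":0,"ry":0,"rz":0,"claw":0.035},
    {"tx":0,"ty":0,"tz":-0.002,"rx":0,"ry":0,"rz":0,"claw":0.035},
    {"tx":0,"ty":0,"tz":-0.002,"rx":0,"ry":0,"rz":0,"claw":0.035},
  ],
)

```text
clock: 17.8
eef_pos: [591.3, -30.8, 105.3]
tool_rot: [-3.142, -0.0, 1.688]
force: [0.3, 0.2, 3.1]
width: 38.8
```

Emit:
apply_moves(
  increments=[
    {"tx":0,"ty":0,"tz":-0.001,"rx":0,"ry":0,"rz":0,"claw":0.035},
    {"tx":0,"ty":0,"tz":-0.002,"rx":0,"ry":0,"rz":0,"claw":0.035},
    {"tx":0,"ty":0,"tz":-0.002,"rx":0,"ry":0,"rz":0,"claw":0.035},
  ],
)

```text
clock: 18.1
eef_pos: [591.3, -30.9, 103.6]
tool_rot: [3.141, -0.0, 1.688]
force: [-0.9, -1.1, 6.4]
width: 39.0
```

Emit:
apply_moves(
  increments=[
    {"tx":0,"ty":0,"tz":-0.001,"rx":0,"ry":0,"rz":0,"claw":0.035},
    {"tx":0,"ty":0,"tz":-0.002,"rx":0,"ry":0,"rz":0,"claw":0.035},
    {"tx":0,"ty":0,"tz":-0.002,"rx":0,"ry":0,"rz":0,"claw":0.035},
  ],
)

```text
clock: 18.4
eef_pos: [591.6, -30.9, 101.9]
tool_rot: [3.141, -0.0, 1.688]
force: [-0.6, 1.0, 7.5]
width: 39.2
```

Emit:
apply_moves(
  increments=[
    {"tx":0,"ty":0,"tz":-0.001,"rx":0,"ry":0,"rz":0,"claw":0.035},
    {"tx":0,"ty":0,"tz":-0.002,"rx":0,"ry":0,"rz":0,"claw":0.035},
    {"tx":0,"ty":0,"tz":-0.002,"rx":0,"ry":0,"rz":0,"claw":0.035},
  ],
)

```text
clock: 18.7
eef_pos: [591.8, -31.1, 100.2]
tool_rot: [3.14, 0.0, 1.688]
force: [-0.7, -0.0, 8.7]
width: 38.6
```

Emit:
apply_moves(
  increments=[
    {"tx":0,"ty":0,"tz":-0.001,"rx":0,"ry":0,"rz":0,"claw":0.035},
    {"tx":0,"ty":0,"tz":-0.002,"rx":0,"ry":0,"rz":0,"claw":0.035},
    {"tx":0,"ty":0,"tz":-0.002,"rx":0,"ry":0,"rz":0,"claw":0.035},
  ],
)

```text
clock: 19.0
eef_pos: [591.2, -31.0, 97.0]
tool_rot: [-3.141, 0.0, 1.688]
force: [0.4, -1.2, 0.6]
width: 38.7
```

Emit:
apply_moves(
  increments=[
    {"tx":0,"ty":0,"tz":-0.001,"rx":0,"ry":0,"rz":0,"claw":0.035},
    {"tx":0,"ty":0,"tz":-0.001,"rx":0,"ry":0,"rz":0,"claw":0.035},
  ],
)

```text
clock: 19.2
eef_pos: [591.2, -31.0, 96.2]
tool_rot: [-3.141, 0.0, 1.688]
force: [-1.1, -1.6, 2.8]
width: 38.7
```

Emit:
apply_moves(
  increments=[
    {"tx":0,"ty":0,"tz":-0.001,"rx":0,"ry":0,"rz":0,"claw":0.035},
    {"tx":0,"ty":0,"tz":-0.001,"rx":0,"ry":0,"rz":0,"claw":0.035},
  ],
)

```text
clock: 19.4
eef_pos: [591.2, -31.0, 95.5]
tool_rot: [-3.142, -0.0, 1.688]
force: [-1.7, -1.4, 6.0]
width: 38.7
```

Emit:
apply_moves(
  increments=[
    {"tx":0,"ty":0,"tz":-0.001,"rx":0,"ry":0,"rz":0,"claw":0.035},
    {"tx":0,"ty":0,"tz":-0.001,"rx":0,"ry":0,"rz":0,"claw":0.035},
  ],
)

```text
clock: 19.6
eef_pos: [591.3, -31.0, 94.8]
tool_rot: [3.141, -0.0, 1.688]
force: [-2.3, -0.7, 8.7]
width: 38.7
```

Emit:
apply_moves(
  increments=[
    {"tx":0,"ty":0,"tz":-0.001,"rx":0,"ry":0,"rz":0,"claw":0.035},
    {"tx":0,"ty":0,"tz":-0.001,"rx":0,"ry":0,"rz":0,"claw":0.035},
  ],
)

```text
clock: 19.8
eef_pos: [591.3, -31.0, 94.2]
tool_rot: [3.141, -0.0, 1.688]
force: [-3.3, -0.9, 11.0]
width: 39.1
```

Emit:
apply_moves(
  increments=[
    {"tx":0,"ty":0,"tz":-0.001,"rx":0,"ry":0,"rz":0,"claw":0.035},
    {"tx":0,"ty":0,"tz":-0.001,"rx":0,"ry":0,"rz":0,"claw":0.035},
  ],
)

```text
clock: 20.0
eef_pos: [591.3, -31.0, 93.5]
tool_rot: [3.141, -0.0, 1.688]
force: [-3.3, -0.1, 12.7]
width: 39.3
```

Emit:
apply_moves(
  increments=[
    {"tx":0,"ty":0,"tz":-0.001,"rx":0,"ry":0,"rz":0,"claw":0.035},
    {"tx":0,"ty":0,"tz":-0.001,"rx":0,"ry":0,"rz":0,"claw":0.035},
  ],
)

```text
clock: 20.2
eef_pos: [591.3, -31.0, 92.8]
tool_rot: [3.141, -0.001, 1.688]
force: [-4.1, 0.1, 16.1]
width: 39.3
```

Force reached 16.1 N at the expected height. I'll release, rise, and swing round to see the dial face.

Emit:
apply_moves(
  increments=[
    {"tx":0,"ty":0,"tz":0.0,"rx":0,"ry":0,"rz":0,"claw":0.062},
    {"tx":0,"ty":0,"tz":0.0,"rx":0,"ry":0,"rz":0,"claw":0.062},
    {"tx":0,"ty":0,"tz":0.0,"rx":0,"ry":0,"rz":0,"claw":0.062},
    {"tx":0,"ty":0,"tz":0.03,"rx":0,"ry":0,"rz":0,"claw":0.062},
    {"tx":0,"ty":0,"tz":0.08,"rx":0,"ry":0,"rz":0,"claw":0.062},
    {"tx":0,"ty":0,"tz":0.13,"rx":0,"ry":0,"rz":0,"claw":0.062},
    {"tx":-0.03,"ty":0,"tz":0.16,"rx":0,"ry":-1.5,"rz":0,"claw":0.062},
    {"tx":-0.073,"ty":0.02,"tz":0.16,"rx":0,"ry":-3,"rz":0,"claw":0.062},
    {"tx":-0.073,"ty":0.06,"tz":0.15,"rx":0,"ry":-4.5,"rz":0,"claw":0.062},
    {"tx":-0.073,"ty":0.1,"tz":0.14,"rx":0,"ry":-6,"rz":0,"claw":0.062},
    {"tx":-0.073,"ty":0.112,"tz":0.137,"rx":0,"ry":-7.5,"rz":0,"claw":0.062},
    {"tx":-0.073,"ty":0.112,"tz":0.137,"rx":0,"ry":-8,"rz":0,"claw":0.062},
  ],
)

```text
clock: 21.4
eef_pos: [524.6, 84.1, 263.5]
tool_rot: [2.634, 0.062, 1.671]
force: [0.1, 0.6, -0.9]
width: 61.9
```

Emit:
apply_moves(
  increments=[
    {"tx":0,"ty":0,"tz":0,"rx":0,"ry":0,"rz":0,"claw":0.062},
    {"tx":0,"ty":0,"tz":0,"rx":0,"ry":0,"rz":0,"claw":0.062},
    {"tx":0,"ty":0,"tz":0,"rx":0,"ry":0,"rz":0,"claw":0.062},
    {"tx":0,"ty":0,"tz":0,"rx":0,"ry":0,"rz":0,"claw":0.062},
  ],
)

```text
clock: 21.8
eef_pos: [526.0, 80.6, 264.0]
tool_rot: [2.634, 0.062, 1.667]
force: [-0.6, -0.2, 1.2]
width: 61.9
```

Run:
```python
from h import *
im,c=snap('wrist','w8.png');s=read_state();print(s['eef_pos'],s['tool_rot'],s['qpos'],c)
```

```text
[526.05730376  80.48307609 264.01445523] [2.63416228 0.06192661 1.66686126] [-1.01455111  0.37275063  0.95149386  2.2767001  -1.04778651  0.24076295
  0.91626816] {'camera_matrix': array([[432.13824401,   0.        , 327.60891352],
       [  0.        , 432.13824401, 248.41443382],
       [  0.        ,   0.        ,   1.        ]]), 'origin': array([450.28909619, 158.43696793, 384.12352577]), 'attitude': array([-0.37431831, -0.50660564,  0.1306668 ])}
```

View pics/w8.png

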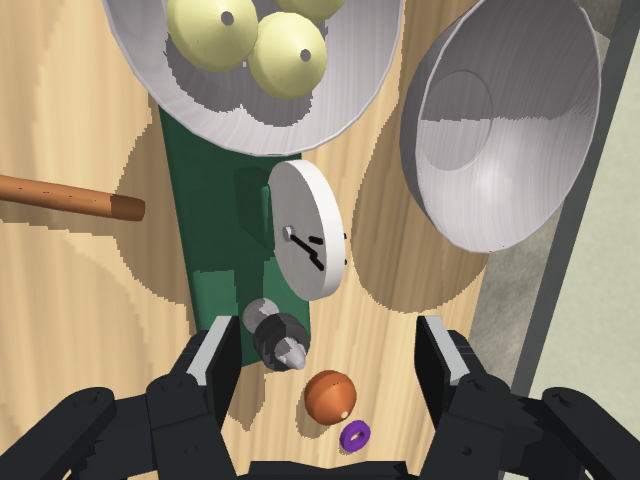

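The dial face is visible: hub near (289,233), a mark near (315,240), and the pointer running toward about (320,266). I'll zoom in on it.

Run:
```python
from h import *
im=np.load('pics/w8.png.npy')
o=cv2.resize(im[150:310,260:360,::-1],(375*1,600),interpolation=cv2.INTER_CUBIC)
o2=cv2.resize(im[220:280,280:340,::-1],(420,420),interpolation=cv2.INTER_NEAREST)
q=np.zeros((600,800,3),np.uint8);q[:,:375]=o;q[:420,378:798]=o2;cv2.imwrite('pics/m2.png',q)
```

```text
(no output)
```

View pics/m2.png

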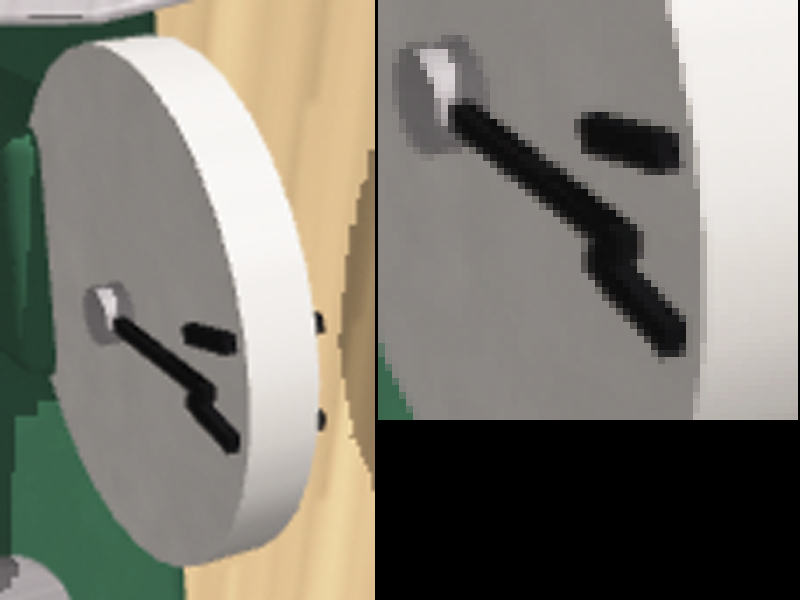

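Run:
```python
from h import *
c=calibration('wrist')
for yaw in (0.12,0.16,0.2):
    n=np.array([np.cos(yaw),np.sin(yaw),0]);ly=np.array([-np.sin(yaw),np.cos(yaw),0])
    P0=np.array([592,-31,145])+115*ly-6*n
    def un(u,v):
        o,d=ray(c,u,v);p=o+d*((P0-o)@n)/(d@n);q=p-P0;return np.array([q@ly,q[2]])
    h=un(288.9,233.6)
    print(yaw,'hub',h.round(1))
    for nm,p in dict(tip=(316.7,253.6),pbase=(293,236.5),pmid=(304,245.2),m1a=(309.6,238.6),m1b=(323.1,241.4),m2a=(311.7,257.9),m2b=(323.1,268.6)).items():
        q=un(*p)-h; print(nm,q.round(1),'deg',round(np.degrees(np.arctan2(q[0],q[1])),1))
```

```text
0.12 hub [ -6.5 -14.9]
tip [-0.2 40.5] deg -0.3
pbase [0.  6.6] deg 0.0
pmid [-0.6 23.2] deg -1.5
m1a [ 6.4 31.1] deg 11.6
m1b [10.2 48.4] deg 11.9
m2a [-5.4 33.9] deg -9.1
m2b [-6.9 48.6] deg -8.1
0.16 hub [-2.3 -4.7]
tip [-0.2 38.9] deg -0.3
pbase [0.  6.3] deg 0.0
pmid [-0.6 22.2] deg -1.6
m1a [ 6.3 30.4] deg 11.7
m1b [10.1 47.2] deg 12.1
m2a [-5.4 32.1] deg -9.6
m2b [-6.9 46.2] deg -8.5
0.2 hub [2.4 6.4]
tip [-0.2 37.1] deg -0.3
pbase [0.  6.1] deg 0.0
pmid [-0.6 21.1] deg -1.7
m1a [ 6.3 29.5] deg 12.0
m1b [10.  45.9] deg 12.3
m2a [-5.4 30.2] deg -10.1
m2b [-6.8 43.6] deg -8.9
```

Run:
```python
from h import *
im,c=snap('wrist','w9.png');a=np.load('pics/w8.png.npy')
print('dial diff',np.abs(im[225:275,285:330].astype(int)-a[225:275,285:330]).max(),read_state()['clock'],read_state()['force'])
S,_=snap('side','s2.png')
o=np.zeros((480,800,3),np.uint8);o[:,:480]=cv2.resize(im[290:380,230:320],(480,480),interpolation=cv2.INTER_CUBIC);o[:,480:]=cv2.resize(S[180:260,315:368],(320,480),interpolation=cv2.INTER_CUBIC)
cv2.imwrite('pics/m3.png',o[:,:,::-1])
```

```text
dial diff 45 21.9 [ 0.55006815  0.61764651 -0.12198708]
```

View pics/m3.png

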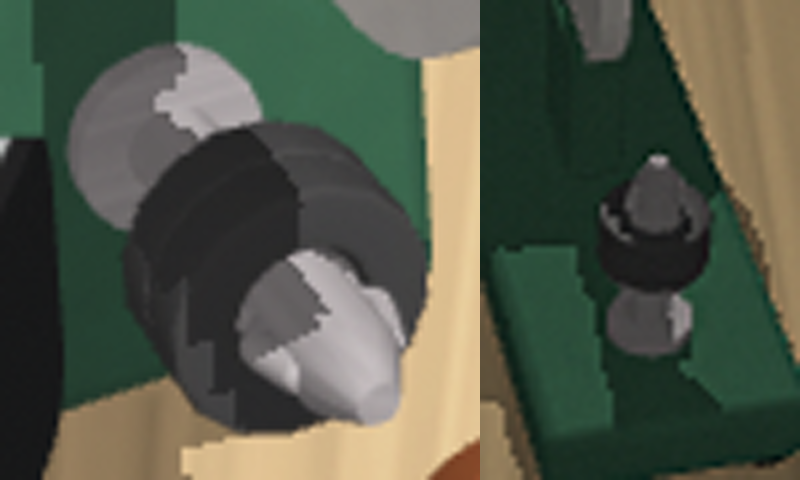

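The two rings are stacked flush with no gap between them. I'll wait briefly, recheck the pointer, and hand in.

Emit:
apply_moves(
  increments=[
    {"tx":0,"ty":0,"tz":0,"rx":0,"ry":0,"rz":0,"claw":0.062},
    {"tx":0,"ty":0,"tz":0,"rx":0,"ry":0,"rz":0,"claw":0.062},
    {"tx":0,"ty":0,"tz":0,"rx":0,"ry":0,"rz":0,"claw":0.062},
    {"tx":0,"ty":0,"tz":0,"rx":0,"ry":0,"rz":0,"claw":0.062},
    {"tx":0,"ty":0,"tz":0,"rx":0,"ry":0,"rz":0,"claw":0.062},
    {"tx":0,"ty":0,"tz":0,"rx":0,"ry":0,"rz":0,"claw":0.062},
    {"tx":0,"ty":0,"tz":0,"rx":0,"ry":0,"rz":0,"claw":0.062},
    {"tx":0,"ty":0,"tz":0,"rx":0,"ry":0,"rz":0,"claw":0.062},
  ],
)

```text
clock: 22.75
eef_pos: [525.6, 82.9, 264.1]
tool_rot: [2.634, 0.062, 1.671]
force: [0.1, -0.3, -0.4]
width: 62.0
```

Run:
```python
from h import *
im,c=snap('wrist','w10.png');a=np.load('pics/w9.png.npy')
f=lambda i:np.argwhere(i[225:275,292:330].max(2)<60)
for i in(np.load('pics/w8.png.npy'),a,im): print(len(f(i)),f(i).mean(0))
if abs(f(im).mean(0)-f(a).mean(0)).max()<1: print(finish_job())
```

```text
334 [24.1497006 18.5988024]
332 [24.03012048 18.5       ]
334 [28.10179641 18.61976048]
```

The 4-row shift matches the arm's own 2.4 mm drift, so I'll confirm by comparing the shifted images.

Run:
```python
from h import *
b=np.load('pics/w10.png.npy')[...,1];a=np.load('pics/w9.png.npy')[...,1]
for nm,(x,y,w,h) in dict(pointer=(292,234,16,16),mark1=(305,234,20,12),mark2=(310,256,16,16),hub=(282,226,12,16)).items():
    r=cv2.matchTemplate(b[y-12:y+h+12,x-12:x+w+12],a[y:y+h,x:x+w],cv2.TM_CCOEFF_NORMED);_,m,_,l=cv2.minMaxLoc(r);print(nm,l[0]-12,l[1]-12,round(m,3))
    ok=True
print(finish_job())
```

```text
pointer 0 4 0.989
mark1 0 4 0.982
mark2 0 4 0.997
hub 0 4 0.943
the job is handed in; nothing more can be done
None
```

I put two ring weights on the spindle one after the other, and the balance came level with its pointer between the marks. I handed the job in at about 23 s of the 72 s allowed. No verdict was given.

- **Seating:** I pushed the first ring to 14.8 N and the second to 16.1 N, above the 4 to 11 N pinch and under the 20 N limit. Both stopped at the heights expected for a plate about 8 mm below nominal. The last close-up shows the two rings flush, with no gap.
- **Balance:** On the dial face the pointer read about -0.5°, with the marks at about -9.5° and +12°. That puts the joint near 0.011 m, so no third ring was needed.
- **At rest:** My first stillness check failed. The picture had shifted by 4 rows, so that script did not hand in. The pointer, hub and both marks had all moved by the same 4 pixels, which matches the arm drifting about 2.4 mm in y, so the pointer itself was still.
- **Other things:** The arm was clear of everything at the end. I did not touch the two spare rings, which lie far from the spindle, and I saw no bystander move.

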